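# Set the kitchen timer's number wheel to 7

### The arm

A 7-joint arm with a two-finger parallel gripper is mounted at the origin on a cart in front of the work surface, level with it; the furniture and walls round the work are solid. World frame = base frame: x ahead of the robot, y to its left, z up, the work surface at z = 0. Lengths are in m, angles in rad, forces in N, time in s.
With the tool pointing down it reaches from about 0.4 to 0.85 m from the base axis. Payload 10.4 kg.
Tool frame: the origin (TCP) lies midway between the tips of the shut fingers; the grasp point (between the pads) lies 19 mm behind it; z points along the fingers, x is the direction in which the jaws open and shut, and the axes are right-handed (so a half turn about z gives the same grasp; the last joint's range is limited). The gripper opens to 85 mm and grips with 20 to 120 N. Pads are 22 mm wide; open, the fingers measure 114 mm over their backs; the gripper's body (76 mm by 85 mm) begins 54 mm behind the grasp point. The pads swing forward as they close: fully open they stand 13 mm farther back than shut.
Start: joints at [1.17, 0.332, -0.065, 1.46, 0.022, 1.35, -0.088], TCP at [0.231, -0.581, 0.231] pointing down, gripper open.
Joint ranges: [-2.6, 2.6], [-0.5, 2.12], [-1.47, 1.34], [0.16, 2.42], [-1.27, 4.41], [0.06, 2.06], [-2.6, 2.6]. Speed limits (rad/s): [2.22, 2.22, 2.79, 2.79, 3.14, 3.14, 3.14].

### API

Orientations are given as a unit quaternion [x, y, z, w].
In Python, from workcell import monitor, eyes, ticket, models gives the robot as it stands.
- The arm moves only by the tool servo_tool, never from a script. Its argument "motion" is a list of rows, each a list of 7 numbers: the opening, from 0 (shut) to 1 (fully open), then the shift along the tool's x, y, z in m, then the turn, a rotation vector about the tool's x, y, z in degrees. In form: [[fingers, tx, ty, tz, rx, ry, rz], ...]. A call has 1 to 20 rows; each row is the pose to reach, as a shift and turn from the pose commanded when the call began, along the tool's axes at that moment; what a row does not reach only later rows make up. A row lasts 1/8 s, in which the tool goes at most 62.5 mm and 10.7 degrees, less where a joint would pass 70% of its speed; a pose out of reach is approached as far as the arm can. A call with a gripper value outside its range is refused whole. The fingers move at their own pace and stop on an object; "grip_force" is the grip in N (left out, the last holds). Time passes only in rows, so rows that repeat a pose let the fingers close. It gives the time, the measured TCP pose, the force and the opening at its end, in the units of the state.
- monitor.get_obs(): the state, without advancing time (a new reading comes with each control period).
- eyes.camera(name): name is "scene" or "top" or "wrist"; returns (picture, depth): 420x560x3 uint8, blue, green, red; 420x560 float32, m along the optical axis (not along the pixel's ray), 0 where there is no reading.
- eyes.camera_info(name): a dict with "intrinsics" (3x3 intrinsics, pixels), "extrinsics" (4x4, takes a point from world to camera coordinates); the wrist camera has in their place "tool_from_camera" (4x4, takes a point from camera to tool coordinates, whose origin is the TCP and whose axes are the tool frame's). Camera axes: x right, y down, z forward; pixel columns grow to the right and rows downward; lengths in m; the calibration is good to about 2 mm. The wrist camera is an equidistant fisheye: a pixel r from the principal point sees the ray r / f radians off the axis. A picture is of the moment at which its call begins: read the wrist's pose just before it. camera_info takes no time and is no camera call.
- ticket.hand_in(): hands the job in, once; it reports no verdict.
Trained networks look in the newest picture that a camera, given by its name, has taken for a name from the list of things; names that differ only in an ending like _2 or _b are one class to them, and where a whole thing is asked for, a point or a joint stands for the part that bears it (a point fixed in the world has none). Each returns a list of dicts, best first, with "confidence" (0 to 1); they miss things now and then, are a little off and sometimes report something else, mostly with a low value. They report only what shows in the picture. A call takes as long as a camera call.
- models.boxes_of(camera, thing): "point" ([x, y, z] in m, in the coordinates of the camera as it stood for that picture, good to about 4 mm: the middle of the surface that is visible of it).
The state is a dict: "clock": time; "joint_pos": joint angles; "joint_velocities": joint speeds; "tau": joint torques, N m; "position": TCP position; "ee_rot": TCP orientation; "ft_force": force on the tool from outside, world axes, zero at the start; "torque": the same for the moment, N m; "grip_width": opening from 0.0 (shut) to 1.0 (fully open).
Only numpy, scipy, OpenCV 4.12 (cv2) and the standard library are available. Lean on these libraries where they do the work, as an engineer would, in place of code of your own. Each camera call takes 0.05 s, during which the arm holds its last target. There are 200 camera calls.

### The job

Set the kitchen timer to 7: roll its black rubber wheel with a gentle fingertip until the 7 stands centred in the little window, never pressing on the timer with more than about 20 N. Then slide the orange guard fully over the wheel so that it cannot be knocked, the 7 still showing, and leave everything else on the worktop where it is.

Things in the scene. Friction and masses are not known exactly. Their poses are not given: they have to be found in the camera images.
- timer: Teal kitchen timer, fixed to the worktop: a box from x = -62 to +62 mm and y = -90 to +62 mm, flat top at z = 102 mm. Origin on the worktop under the middle of the black wheel; x points to its back (away from the robot at yaw 0), y to its left. Along y from the right: guard's parking place, wheel slot in the middle, window at the left.
- timer_wheel (a point): Centre of the wheel slot (80 mm along x, 44 mm along y) in the flat top. The black ribbed rubber wheel (radius 50 mm, 40 mm wide, axle along the timer's y) stands out of it, its highest line above this point, but how high differs from timer to timer: 8 to 16 mm above the flat top, not measured, to be felt. Strokes of up to 44 mm along x (22 mm either side); lift, go back, repeat.
- timer_axle (a point): Mean place of the wheel's axle, 38 mm below the flat top (the true height differs by up to 4 mm). The axle is sprung: pressed from above, the wheel gives from about 2.5 N on, 1 mm for each further 4.5 N, 8 mm in all. Turning takes about 5 N along the rubber, so a fingertip drawn along x must press with 7 to 12 N or it slips; above 20 N in all is too much. The wheel stays as left.
- timer_window (a point): Centre of the window in the flat top (21 mm along x, 22 mm along y), 41 mm to the left (+y) of the wheel's middle. Below it turns the white number band (radius 32 mm) on the wheel's axle, with black numerals 0 to 9, 14 mm tall, tops toward the timer's back. Red ticks beside the window mark its middle.
- dial (a joint): Angle of the wheel and number band in rad. Number n stands centred in the window at n x 0.628 (7: 4.398). Grows when the top of the wheel is drawn toward the timer's back (+x): 50 mm of rubber for each rad. Stops just beyond 0 and 9 (-0.25 and 5.90).
- guard (a joint): Travel of the orange guard in m along the timer's +y: 0 parked at the right of the wheel (it may start up to 6 mm from there), 0.058 fully closed over the wheel, against a rubbery stop. Slides with about 3 N of friction and stays where it is left.
- guard_fin (a point): Middle of the top edge of the orange guard's upright fin, 148 mm above the worktop; moves with the guard. Fin: 10 mm thick along y, 40 mm along x, 22 mm above the guard's roof (hood 96 mm along x, 48 mm along y, roof at 126 mm, centred on the fin). Push it toward +y or pinch it; closed, it stands over the wheel's middle.
- tape_roll: Roll of beige tape, 98 mm wide, 25 mm high, lying flat; bystander, origin at the centre of its underside.
- tea_box: Pale green tea box 58x122x68 mm; bystander, origin at the centre of its underside.
- spice_b: Spice jar with dark label and black cap, 41 mm wide, 105 mm high; bystander, origin at the centre of its underside.
- checked_cup: Small white cup with a black check pattern, upside down, 66 mm wide, 53 mm high; bystander, origin at the centre of its underside.

How it is judged:
On the way, in this order (a step that is already met when the one before it is completed fails the run):
1. the 7 stands still, centred in the window (within 0.12 rad), with the guard still open (value of joint dial between 4.278 and 4.518 rad and velocity of joint dial between -0.1 and 0.1 rad/s and value of joint guard below 0.03 m), for 0.3 s.
2. the guard is slid over the wheel to its stop (within 3 mm) (value of joint guard above 0.055 m), for 0.1 s.
At the end, for the whole second after the job is handed in: The 7 is centred in the window (dial 4.398 within 0.12 rad), the guard is closed to within 3 mm of its stop (joint guard above 0.055 m), and the four bystanders are within 30 mm of where they stood (value of joint dial between 4.278 and 4.518 rad and value of joint guard above 0.055 m and distance of each of tape_roll, tea_box, spice_b, checked_cup from where it was at the start of the episode below 0.03 m); the robot touches nothing.
It fails at once if the robot presses on the timer, its wheel or its guard with more than 20 N (contact force between any of the fingers, the arm and timer above 20 N).
It fails at once if a bystander (tape roll, tea box, spice jar, checked cup) is moved by more than 30 mm (distance of any of tape_roll, tea_box, spice_b, checked_cup from where it was at the start of the episode above 0.03 m).
It also fails if it takes over 54 s, if anything falls off the work surface, if the arm or the gripper's body presses on something with over 40 N, if the wrist force passes 120 N, or if a joint passes its speed limit or range.

## Working session

There is one attempt and no reset: what is moved stays moved. The work goes in short steps, Python scripts to look and compute and a tool call to move; the robot and the scene stay as the last step left them, time stands still between calls to the robot, and variables do not carry over. Pictures are saved under pics/ and viewed, about 8 in all and at most 12, crops included, and the job is handed in when it is done.

Besides the shell and the picture viewer there is one more tool, called as name(argument=value, ...) on one line, values as JSON. servo_tool: Moves the arm, as the interface text tells. Its arguments: {"type":"object","properties":{"motion":{"type":"array"},"grip_force":{"type":"number"}},"required":["motion"]}

```bash
mkdir -p pics
cat > h.py <<'E'
import numpy as np, cv2
from scipy.spatial.transform import Rotation as R
from workcell import monitor, eyes, ticket, models
def cam2world(name):
    i=eyes.camera_info(name)
    if 'extrinsics' in i: return np.linalg.inv(np.array(i['extrinsics']))
    o=monitor.get_obs(); T=np.eye(4); T[:3,:3]=R.from_quat(o['ee_rot']).as_matrix(); T[:3,3]=o['position']
    return T@np.array(i['tool_from_camera'])
E
python3 - <<'E'
from h import *
o=monitor.get_obs(); print({k:np.round(v,3) for k,v in o.items()})
for c in ['scene','top']:
    T=cam2world(c); p,d=eyes.camera(c); cv2.imwrite(f'pics/{c}0.png',p); np.savez(f'{c}0.npz',p=p,d=d,T=T,K=eyes.camera_info(c)['intrinsics'])
    for t in ['timer','timer_wheel','timer_window','guard','guard_fin','tape_roll','tea_box','spice_b','checked_cup']:
        try:
            for b in models.boxes_of(c,t)[:2]:
                print(c,t,round(b['confidence'],2),np.round((T@np.r_[b['point'],1])[:3],3))
        except Exception as e: print(c,t,e)
E
```

```text
{'clock': np.float64(0.0), 'joint_pos': array([ 1.17 ,  0.333, -0.065,  1.461,  0.022,  1.35 , -0.089]), 'joint_velocities': array([-0.001, -0.001,  0.   ,  0.   ,  0.001,  0.001,  0.001]), 'tau': array([-0.0000e+00, -6.2544e+01,  4.9000e-02, -3.9161e+01,  1.6000e-02,
        1.0000e-02,  0.0000e+00]), 'position': array([ 0.23 , -0.581,  0.231]), 'ee_rot': array([ 0.827, -0.562, -0.001, -0.   ]), 'ft_force': array([-0.088, -0.072, -0.569]), 'torque': array([-0.041,  0.025,  0.033]), 'grip_width': np.float64(1.0)}
scene timer 0.61 [0.538 0.207 0.104]
scene timer_wheel 0.58 [0.532 0.21  0.099]
scene timer_window 0.76 [0.536 0.208 0.1  ]
scene guard 0.87 [0.561 0.141 0.133]
scene guard_fin 0.8 [0.562 0.141 0.13 ]
scene tape_roll 0.59 [ 0.39  -0.148  0.024]
scene tape_roll 0.39 [0.538 0.194 0.113]
scene tea_box 0.83 [ 0.729 -0.114  0.053]
scene checked_cup 0.61 [0.475 0.402 0.054]
top timer 0.59 [0.55  0.175 0.103]
top timer_wheel 0.75 [0.55  0.174 0.103]
top timer_window 0.66 [0.552 0.179 0.105]
top guard 0.72 [0.569 0.135 0.122]
top guard_fin 0.75 [0.565 0.136 0.129]
top tape_roll 0.59 [ 0.396 -0.156  0.023]
top tea_box 0.67 [ 0.683 -0.137  0.051]
top spice_b 0.79 [ 0.669 -0.208  0.103]
top checked_cup 0.59 [0.487 0.387 0.054]
```

```bash
python3 -c "
import cv2,numpy as np
a=cv2.imread('pics/scene0.png');b=cv2.imread('pics/top0.png');cv2.imwrite('pics/both.png',cv2.resize(np.hstack([a,b]),(800,300)))"
```

```text
(no output)
```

View pics/top0.png

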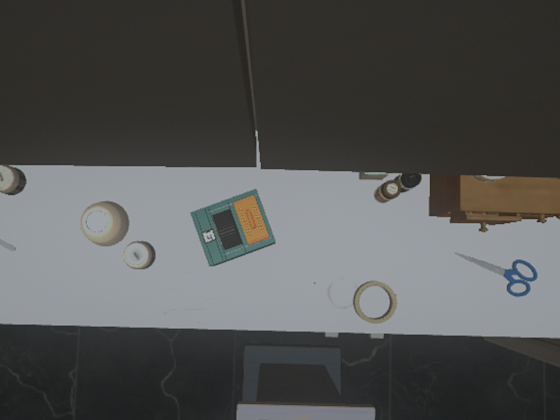

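The top view shows the teal timer at about (233,228), yawed about +20°. The window with its numeral is at (209,237), the wheel at (228,230) and the orange guard at (250,220). Next I'll get its pose from colour and depth.

Run:
```python
from h import *
for c in ['top','scene']:
    f=np.load(f'{c}0.npz'); p,d,T,K=f['p'],f['d'],f['T'],f['K']
    v,u=np.mgrid[:420,:560]; X=np.stack([(u-K[0,2])/K[0,0]*d,(v-K[1,2])/K[1,1]*d,d,np.ones_like(d)],-1)@T.T
    W=X[...,:3]; m=(d>0)&(W[...,2]>.09)&(W[...,2]<.16)&(np.hypot(W[...,0]-.55,W[...,1]-.18)<.13)
    q=W[m]; r=cv2.minAreaRect((q[:,:2]*1000).astype(np.float32)); print(c,m.sum(),r,np.round(cv2.boxPoints(r)))
    hsv=cv2.cvtColor(p,cv2.COLOR_BGR2HSV)
    org=m&(hsv[...,0]<20)&(hsv[...,1]>130); dk=m&(hsv[...,2]<60)
    for n,mm in (('orange',org),('fin',m&(W[...,2]>.138)),('dark',dk)):
        q=W[mm]; 
        if len(q)>5: r=cv2.minAreaRect((q[:,:2]*1000).astype(np.float32)); print(n,len(q),q.mean(0).round(4),np.round(r[0]),np.round(r[1]),r[2],np.percentile(q[:,2],[5,50,95]).round(4))
f=np.load('top0.npz');a=cv2.resize(f['p'][180:275,180:285],None,fx=5,fy=5,interpolation=cv2.INTER_CUBIC)
b=cv2.imread('pics/scene0.png'); b=cv2.resize(b,(634,475))
cv2.imwrite('pics/a.png',cv2.resize(np.hstack([cv2.resize(a,(300,271)),cv2.resize(b,(500,271+0))]),(800,271)))
cv2.imwrite('pics/b.png',b)
```

```text
top 3970 ((552.1738891601562, 175.835205078125), (124.55120849609375, 152.53744506835938), 21.730579376220703) [[466. 224.]
 [523.  82.]
 [638. 128.]
 [582. 270.]]
orange 897 [0.5667 0.1367 0.1286] [567. 137.] [94. 46.] 21.501787185668945 [0.123  0.1267 0.148 ]
fin 92 [0.5677 0.1357 0.1479] [568. 136.] [40. 10.] 21.64807891845703 [0.1438 0.148  0.1512]
dark 511 [0.5471 0.1874 0.1098] [543. 198.] [79. 62.] 22.195430755615234 [0.0996 0.1108 0.1181]
scene 2739 ((550.5421752929688, 177.01651000976562), (124.81866455078125, 154.68360900878906), 22.09172821044922) [[464. 225.]
 [522.  82.]
 [637. 129.]
 [579. 272.]]
orange 570 [0.5628 0.141  0.129 ] [566. 137.] [96. 51.] 21.250408172607422 [0.1223 0.1269 0.1469]
fin 87 [0.5658 0.1383 0.1455] [566. 137.] [38. 14.] 23.86049461364746 [0.1398 0.1462 0.1496]
dark 632 [0.5363 0.2026 0.1066] [542. 191.] [119. 123.] 21.786632537841797 [0.092  0.108  0.1175]
```

View pics/b.png

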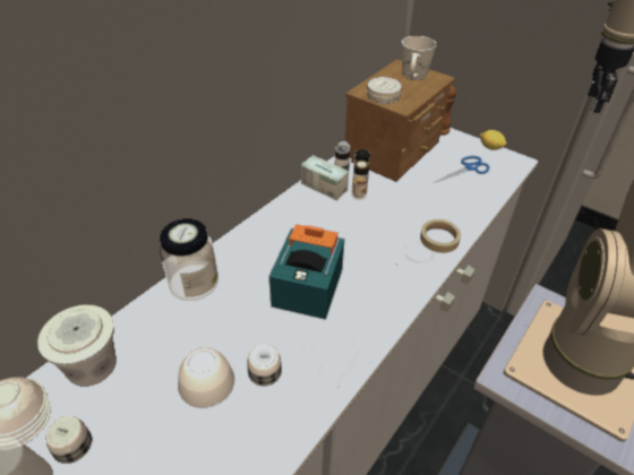

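The timer's pose from both cameras: yaw about 21.7°, origin about (0.547, 0.189), and the guard parked at about 1 mm. The tool axes already line up, with tool x = −y_t and tool y = −x_t. I'll move above it with the fingers shut.

servo_tool(motion=[[0,-0.034,-0.043,-0.01,0,0,0],[0,-0.068,-0.086,-0.02,0,0,0],[0,-0.102,-0.129,-0.03,0,0,0],[0,-0.136,-0.172,-0.03,0,0,0],[0,-0.17,-0.215,-0.03,0,0,0],[0,-0.204,-0.258,-0.03,0,0,0],[0,-0.238,-0.301,-0.03,0,0,0],[0,-0.273,-0.345,-0.03,0,0,0],[0,-0.314,-0.374,-0.03,0,0,0],[0,-0.355,-0.403,-0.03,0,0,0],[0,-0.396,-0.432,-0.03,0,0,0],[0,-0.437,-0.461,-0.03,0,0,0],[0,-0.478,-0.49,-0.03,0,0,0],[0,-0.519,-0.519,-0.03,0,0,0],[0,-0.56,-0.55,-0.02,0,0,0],[0,-0.599,-0.578,0,0,0,0],[0,-0.599,-0.578,0,0,0,0],[0,-0.599,-0.578,0,0,0,0]])

```text
clock: 3.25
position: [0.547, 0.1886, 0.2313]
ee_rot: [0.827, -0.562, 0.0, 0.0]
ft_force: [0.2, -0.3, 0.5]
grip_width: -0.002
```

```bash
cat >> h.py <<'E'
O=np.array([.5468,.189]); yaw=np.deg2rad(21.7); XT=np.array([np.cos(yaw),np.sin(yaw)]); YT=np.array([-XT[1],XT[0]])
def st():
    o=monitor.get_obs(); p=o['position']; f=o['ft_force']; d=p[:2]-O
    M=R.from_quat(o['ee_rot']).as_matrix()
    print('t%.2f'%o['clock'],'timer xy mm',np.round([d@XT*1e3,d@YT*1e3],1),'z %.4f'%p[2],'F xt,yt,z',np.round([f[:2]@XT,f[:2]@YT,f[2]],2),'toolx',M[:,0].round(3),'toolz',M[:,2].round(3),'grip',round(float(o['grip_width']),3))
def pix(name,pw,Tcw=None):
    i=eyes.camera_info(name); K=np.array(i['intrinsics']); pc=(np.linalg.inv(cam2world(name))@np.r_[pw,1])[:3]
    if name=='wrist':
        r=np.hypot(*pc[:2]); th=np.arctan2(r,pc[2]); return K[:2,2]+K[0,0]*th*pc[:2]/max(r,1e-9)
    return (K@pc)[:2]/pc[2]
def tw(x,y,z): return np.r_[O+x*XT+y*YT,z]
E
python3 - <<'E'
from h import *
st()
ps={n:pix('wrist',tw(*q)) for n,q in dict(win=(0,.041,.102),corner=(.062,.062,.102),c2=(-.062,.062,.102),wheel=(0,0,.112)).items()}
print(ps)
p,d=eyes.camera('wrist'); 
cv2.imwrite('pics/w1.png',p)
w=ps['win'].astype(int); c=p[max(w[1]-70,0):w[1]+70,max(w[0]-70,0):w[0]+70]; c=cv2.resize(c,(420,420),interpolation=cv2.INTER_CUBIC)
cv2.imwrite('pics/w1c.png',np.hstack([cv2.resize(p,(375,420)),c]) )
E
```

```text
t3.25 timer xy mm [-0.  -0.4] z 0.2313 F xt,yt,z [ 0.08 -0.39  0.45] toolx [ 0.369 -0.93   0.   ] toolz [-0. -0. -1.] grip -0.002
{'win': array([233.86168048, 197.4902589 ]), 'corner': array([206.98358798, 127.42043626]), 'c2': array([215.55440163, 259.99019014]), 'wheel': array([280.52382407, 200.75260695])}
```

View pics/w1c.png

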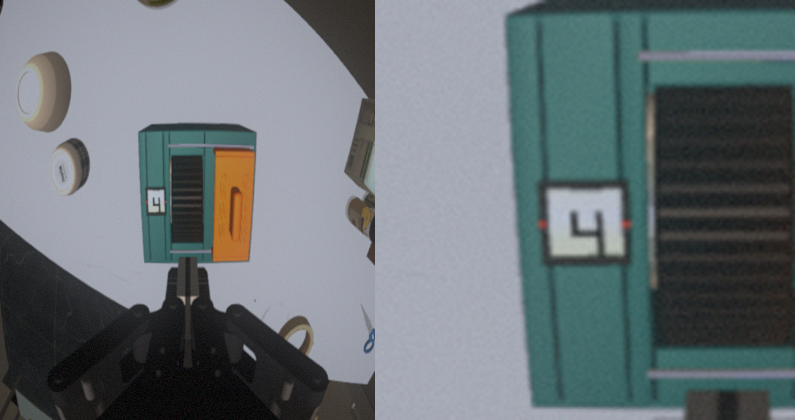

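The window shows "4", sitting slightly toward the front, so the dial is about 2.45. It needs about +1.95 rad, or 97 mm of rubber toward +x. Next I'll feel for the wheel.

servo_tool(motion=[[0,0,0.016,0.05,0,0,0],[0,0,0.016,0.09,0,0,0],[0,0,0.016,0.109,0,0,0],[0,0,0.016,0.112,0,0,0],[0,0,0.016,0.1135,0,0,0],[0,0,0.016,0.1135,0,0,0]])

```text
clock: 4.05
position: [0.5327, 0.1834, 0.119]
ee_rot: [0.827, -0.562, 0.001, -0.001]
ft_force: [0.3, 0.7, 0.8]
grip_width: -0.001
```

Run:
```python
from h import *
st()
f=np.load('top0.npz'); p,d,T,K=f['p'],f['d'],f['T'],f['K']
v,u=np.mgrid[:420,:560]; X=(np.stack([(u-K[0,2])/K[0,0]*d,(v-K[1,2])/K[1,1]*d,d,np.ones_like(d)],-1)@T.T)[...,:3]
a=(X[...,:2]-O)@XT; b=(X[...,:2]-O)@YT
m=(abs(a)<.008)&(abs(b)<.016); print('crest',np.median(X[m][:,2]),m.sum())
m=(abs(a)<.05)&(abs(b-.055)<.005); print('flat',np.median(X[m][:,2]))
```

```text
t4.05 timer xy mm [-15.1  -0. ] z 0.1190 F xt,yt,z [0.54 0.55 0.84] toolx [ 0.369 -0.93   0.   ] toolz [ 0.002  0.    -1.   ] grip -0.001
crest 0.9694778438128911 1142
flat 0.10716995371352711
```

servo_tool(motion=[[0,0,0,0.001,0,0,0],[0,0,0,0.002,0,0,0],[0,0,0,0.002,0,0,0],[0,0,0,0.002,0,0,0]])

```text
clock: 4.55
position: [0.5321, 0.1832, 0.116]
ee_rot: [0.827, -0.562, 0.0, -0.0]
ft_force: [-0.5, 0.2, 1.4]
grip_width: 0.001
```

servo_tool(motion=[[0,0,0,0.001,0,0,0],[0,0,0,0.002,0,0,0],[0,0,0,0.002,0,0,0],[0,0,0,0.002,0,0,0]])

```text
clock: 5.05
position: [0.5323, 0.1833, 0.1145]
ee_rot: [0.827, -0.562, 0.0, -0.0]
ft_force: [-1.4, -1.1, 7.7]
grip_width: -0.002
```

Contact is at z≈0.1155, and 7.7 N is in the right band. Now the first stroke, pressing slightly harder.

servo_tool(motion=[[0,0,0,0.0004,0,0,0],[0,0,-0.002,0.0004,0,0,0],[0,0,-0.005,0.0004,0,0,0],[0,0,-0.008,0.0004,0,0,0],[0,0,-0.011,0.0004,0,0,0],[0,0,-0.014,0.0004,0,0,0],[0,0,-0.017,0.0004,0,0,0]])

```text
clock: 5.92
position: [0.5478, 0.1895, 0.1143]
ee_rot: [0.827, -0.562, 0.0, 0.0]
ft_force: [-4.5, -1.4, 11.0]
grip_width: 0.004
```

servo_tool(motion=[[0,0,-0.003,0,0,0,0],[0,0,-0.006,0,0,0,0],[0,0,-0.009,0,0,0,0],[0,0,-0.012,0.0001,0,0,0],[0,0,-0.015,0.0002,0,0,0],[0,0,-0.016,0.0002,0,0,0]])

```text
clock: 6.68
position: [0.5626, 0.1955, 0.1137]
ee_rot: [0.827, -0.562, -0.0, 0.0]
ft_force: [-3.7, -1.1, 7.5]
grip_width: -0.002
```

```bash
python3 -c "
from h import *
st()"
```

```text
t6.67 timer xy mm [17.   0.2] z 0.1137 F xt,yt,z [-3.87  0.3   7.52] toolx [ 0.369 -0.929  0.   ] toolz [-0. -0. -1.] grip -0.002
```

servo_tool(motion=[[0,0,0,-0.006,0,0,0],[0,0,0.01,-0.012,0,0,0],[0,0,0.035,-0.012,0,0,0],[0,0,0.035,-0.012,0,0,0],[0,0,0.035,-0.012,0,0,0]])

```text
clock: 7.3
position: [0.5304, 0.1822, 0.1255]
ee_rot: [0.827, -0.562, 0.0, -0.0]
ft_force: [1.2, 0.6, 1.3]
grip_width: 0.001
```

```bash
cat >> h.py <<'E'
def look(n):
    # rectified top-down patch of window seen by wrist cam: 10 px/mm, timer x up, y left
    xs=np.linspace(.016,-.016,320); ys=np.linspace(.057,.025,320)
    T=cam2world('wrist'); st()
    i=eyes.camera_info('wrist'); K=np.array(i['intrinsics']); p,_=eyes.camera('wrist')
    gy,gx=np.meshgrid(ys,xs); W=np.stack([O[0]+gx*XT[0]+gy*YT[0],O[1]+gx*XT[1]+gy*YT[1],np.full_like(gx,.102),np.ones_like(gx)],-1)
    c=W@np.linalg.inv(T).T; r=np.hypot(c[...,0],c[...,1]); k=K[0,0]*np.arctan2(r,c[...,2])/r
    q=cv2.remap(p,(K[0,2]+k*c[...,0]).astype(np.float32),(K[1,2]+k*c[...,1]).astype(np.float32),cv2.INTER_CUBIC)
    print('cam in timer',((T[:2,3]-O)@XT).round(3),((T[:2,3]-O)@YT).round(3),T[2,3].round(3))
    cv2.imwrite(f'pics/{n}.png',np.hstack([cv2.resize(p,(427,320)),q]))
E
python3 -c "
from h import *
look('w2')"
```

```text
t7.30 timer xy mm [-17.8  -0.3] z 0.1255 F xt,yt,z [1.36 0.1  1.26] toolx [ 0.369 -0.93   0.   ] toolz [ 0.001 -0.    -1.   ] grip 0.001
cam in timer 0.063 0.0 0.268
```

View pics/w2.png

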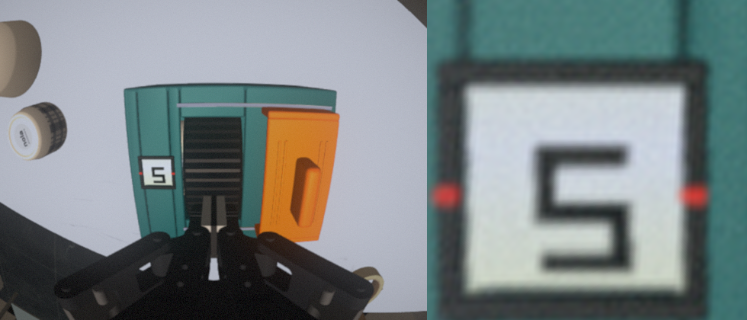

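The window now shows 5. Correcting for parallax, the dial is about 3.05, so the stroke gave about 32 mm without slip. I'll do a second stroke of 34 mm.

servo_tool(motion=[[0,0,0,0.006,0,0,0],[0,0,0,0.009,0,0,0],[0,0,0,0.0105,0,0,0],[0,0,0,0.0112,0,0,0],[0,0,0,0.0115,0,0,0],[0,0,0,0.0115,0,0,0]])

```text
clock: 8.1
position: [0.5303, 0.1826, 0.1143]
ee_rot: [0.827, -0.562, 0.0, -0.0]
ft_force: [-2.6, -0.9, 7.5]
grip_width: -0.001
```

servo_tool(motion=[[0,0,-0.002,0.0003,0,0,0],[0,0,-0.005,0.0003,0,0,0],[0,0,-0.008,0.0003,0,0,0],[0,0,-0.011,0.0003,0,0,0],[0,0,-0.014,0.0003,0,0,0],[0,0,-0.017,0.0003,0,0,0],[0,0,-0.02,0.0003,0,0,0],[0,0,-0.023,0.0003,0,0,0],[0,0,-0.026,0.0003,0,0,0],[0,0,-0.029,0.0004,0,0,0],[0,0,-0.032,0.0005,0,0,0],[0,0,-0.034,0.0005,0,0,0],[0,0,-0.034,0.0005,0,0,0]])

```text
clock: 9.72
position: [0.5619, 0.1952, 0.1138]
ee_rot: [0.827, -0.562, 0.0, -0.0]
ft_force: [-2.7, -0.5, 7.2]
grip_width: -0.001
```

servo_tool(motion=[[0,0,0,-0.006,0,0,0],[0,0,0.01,-0.012,0,0,0],[0,0,0.034,-0.012,0,0,0],[0,0,0.034,-0.012,0,0,0],[0,0,0.034,-0.012,0,0,0]])

```text
clock: 10.35
position: [0.5304, 0.1822, 0.1255]
ee_rot: [0.827, -0.562, 0.0, -0.0]
ft_force: [0.6, -0.3, -0.3]
grip_width: 0.003
```

```bash
python3 -c "
from h import *
look('w3')"
```

```text
t10.35 timer xy mm [-17.8  -0.2] z 0.1255 F xt,yt,z [ 0.48 -0.49 -0.29] toolx [ 0.369 -0.93   0.   ] toolz [ 0.001 -0.    -1.   ] grip 0.003
cam in timer 0.063 0.0 0.268
```

View pics/w3.png

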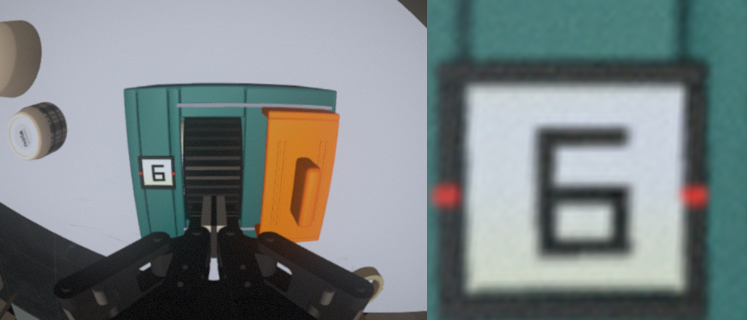

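The window shows 6, with the dial at about 3.74. It needs +0.66 rad, so a 33 mm stroke. Afterwards I'll back off so the camera is nearly above the window and parallax doesn't matter.

servo_tool(motion=[[0,0,0,0.006,0,0,0],[0,0,0,0.009,0,0,0],[0,0,0,0.0105,0,0,0],[0,0,0,0.0112,0,0,0],[0,0,0,0.0115,0,0,0],[0,0,0,0.0115,0,0,0]])

```text
clock: 11.15
position: [0.5303, 0.1826, 0.1143]
ee_rot: [0.827, -0.562, 0.0, -0.0]
ft_force: [-3.4, -1.4, 8.0]
grip_width: -0.001
```

servo_tool(motion=[[0,0,-0.002,0.0003,0,0,0],[0,0,-0.005,0.0003,0,0,0],[0,0,-0.008,0.0003,0,0,0],[0,0,-0.011,0.0003,0,0,0],[0,0,-0.014,0.0003,0,0,0],[0,0,-0.017,0.0003,0,0,0],[0,0,-0.02,0.0003,0,0,0],[0,0,-0.023,0.0003,0,0,0],[0,0,-0.026,0.0003,0,0,0],[0,0,-0.029,0.0004,0,0,0],[0,0,-0.032,0.0005,0,0,0],[0,0,-0.033,0.0005,0,0,0],[0,0,-0.033,0.0005,0,0,0]])

```text
clock: 12.78
position: [0.561, 0.1948, 0.1139]
ee_rot: [0.827, -0.562, 0.0, -0.0]
ft_force: [-2.3, -1.2, 8.8]
grip_width: -0.0
```

servo_tool(motion=[[0,0,0,-0.006,0,0,0],[0,0,0.005,-0.025,0,0,0],[0,0,0.04,-0.04,0,0,0],[0,0,0.09,-0.04,0,0,0],[0,0,0.095,-0.04,0,0,0],[0,0,0.095,-0.04,0,0,0],[0,0,0.095,-0.04,0,0,0]])

```text
clock: 13.65
position: [0.4734, 0.16, 0.1537]
ee_rot: [0.827, -0.562, 0.0, -0.001]
ft_force: [0.2, -0.7, 0.2]
grip_width: 0.003
```

```bash
python3 -c "
from h import *
look('w4')"
```

```text
t13.65 timer xy mm [-79.    0.2] z 0.1537 F xt,yt,z [-0.11 -0.7   0.16] toolx [ 0.369 -0.929 -0.   ] toolz [ 0.001  0.001 -1.   ] grip 0.003
cam in timer 0.002 0.001 0.297
```

View pics/w4.png

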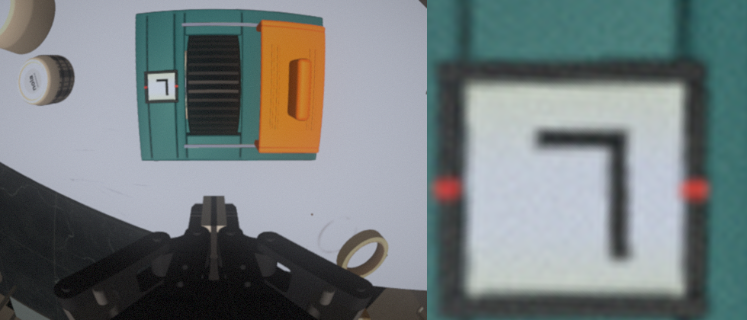

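The 7 is nearly centred: about 0.6 mm, or −0.02 rad, from the ticks. Dial is about 4.38. Next I'll go to the right of the guard's fin and push toward +y.

servo_tool(motion=[[0,0.045,0,-0.01,0,0,0],[0,0.09,0,-0.01,0,0,0],[0,0.09,-0.04,-0.01,0,0,0],[0,0.09,-0.077,-0.01,0,0,0],[0,0.09,-0.077,0.01,0,0,0],[0,0.09,-0.077,0.019,0,0,0],[0,0.09,-0.077,0.02,0,0,0],[0,0.09,-0.077,0.02,0,0,0]])

```text
clock: 14.7
position: [0.5771, 0.104, 0.1337]
ee_rot: [0.827, -0.562, 0.0, 0.0]
ft_force: [0.0, 0.1, 0.6]
grip_width: 0.002
```

servo_tool(motion=[[0,-0.002,0,0,0,0,0],[0,-0.005,0,0,0,0,0],[0,-0.008,0,0,0,0,0],[0,-0.011,0,0,0,0,0],[0,-0.014,0,0,0,0,0],[0,-0.017,0,0,0,0,0],[0,-0.02,0,0,0,0,0]])

```text
clock: 15.58
position: [0.5701, 0.1223, 0.1332]
ee_rot: [0.827, -0.562, 0.0, 0.0]
ft_force: [0.5, -4.3, 0.1]
grip_width: -0.001
```

```bash
python3 -c "
from h import *
st()"
```

```text
t15.57 timer xy mm [ -3.  -70.6] z 0.1332 F xt,yt,z [-1.13 -4.15  0.09] toolx [ 0.368 -0.93   0.001] toolz [ 0.    -0.001 -1.   ] grip -0.001
```

servo_tool(motion=[[0,-0.003,0,0,0,0,0],[0,-0.006,0,0,0,0,0],[0,-0.01,0,0,0,0,0],[0,-0.014,0,0,0,0,0],[0,-0.018,0,0,0,0,0],[0,-0.022,0,0,0,0,0],[0,-0.026,0,0,0,0,0],[0,-0.03,0,0,0,0,0],[0,-0.034,0,0,0,0,0],[0,-0.037,0,0,0,0,0],[0,-0.04,0,0,0,0,0],[0,-0.043,0,0,0,0,0],[0,-0.045,0,0,0,0,0]])

```text
clock: 17.2
position: [0.5531, 0.1648, 0.1332]
ee_rot: [0.827, -0.562, -0.0, 0.0]
ft_force: [-0.3, -4.3, 1.4]
grip_width: 0.001
```

servo_tool(motion=[[0,-0.001,0,0,0,0,0],[0,-0.002,0,0,0,0,0],[0,-0.003,0,0,0,0,0],[0,-0.003,0,0,0,0,0]])

```text
clock: 17.7
position: [0.5521, 0.1676, 0.1331]
ee_rot: [0.827, -0.562, -0.0, -0.0]
ft_force: [-0.7, -2.8, 0.3]
grip_width: -0.002
```

```bash
python3 -c "
from h import *
st()"
```

```text
t17.70 timer xy mm [ -3.  -21.9] z 0.1331 F xt,yt,z [-1.71 -2.38  0.3 ] toolx [ 0.369 -0.929 -0.   ] toolz [-0.  0. -1.] grip -0.002
```

servo_tool(motion=[[0,-0.0005,0,0,0,0,0],[0,-0.001,0,0,0,0,0],[0,-0.0015,0,0,0,0,0],[0,-0.0015,0,0,0,0,0]])

```text
clock: 18.2
position: [0.5516, 0.1689, 0.1332]
ee_rot: [0.827, -0.562, 0.0, -0.0]
ft_force: [-0.8, -3.8, -0.8]
grip_width: -0.001
```

servo_tool(motion=[[0,-0.0005,0,0,0,0,0],[0,-0.001,0,0,0,0,0],[0,-0.001,0,0,0,0,0],[0,-0.001,0,0,0,0,0]])

```text
clock: 18.7
position: [0.5512, 0.1699, 0.1332]
ee_rot: [0.827, -0.562, -0.0, -0.0]
ft_force: [-0.4, -3.9, -0.4]
grip_width: -0.002
```

```bash
python3 -c "
from h import *
st()"
```

```text
t18.70 timer xy mm [ -3.  -19.4] z 0.1332 F xt,yt,z [-1.84 -3.42 -0.45] toolx [ 0.369 -0.929 -0.   ] toolz [-0.  0. -1.] grip -0.002
```

servo_tool(motion=[[0,-0.0005,0,0,0,0,0],[0,-0.001,0,0,0,0,0],[0,-0.001,0,0,0,0,0]])

```text
clock: 19.08
position: [0.5508, 0.1708, 0.1332]
ee_rot: [0.827, -0.562, 0.0, 0.0]
ft_force: [-0.7, -3.1, -0.9]
grip_width: -0.002
```

servo_tool(motion=[[0,-0.0005,0,0,0,0,0],[0,-0.001,0,0,0,0,0],[0,-0.001,0,0,0,0,0]])

```text
clock: 19.45
position: [0.5507, 0.1711, 0.1332]
ee_rot: [0.827, -0.562, 0.0, 0.0]
ft_force: [0.1, -4.4, -0.5]
grip_width: 0.003
```

servo_tool(motion=[[0,-0.0005,0,0,0,0,0],[0,-0.0007,0,0,0,0,0],[0,-0.0007,0,0,0,0,0]])

```text
clock: 19.82
position: [0.5507, 0.1712, 0.1332]
ee_rot: [0.827, -0.562, 0.001, 0.0]
ft_force: [0.6, -6.3, -0.3]
grip_width: 0.0
```

```bash
python3 -c "
from h import *
st()"
```

```text
t19.82 timer xy mm [ -3. -18.] z 0.1332 F xt,yt,z [-1.77 -6.09 -0.28] toolx [ 0.368 -0.93   0.001] toolz [ 0.    -0.001 -1.   ] grip 0.0
```

The guard has stopped moving and the force is rising, so it's at the rubbery stop. One small nudge more, then I'll back off, lift and look.

servo_tool(motion=[[0,-0.0004,0,0,0,0,0],[0,-0.0006,0,0,0,0,0],[0,-0.0006,0,0,0,0,0]])

```text
clock: 20.2
position: [0.5507, 0.1713, 0.1332]
ee_rot: [0.827, -0.562, 0.001, 0.001]
ft_force: [0.9, -7.7, 0.4]
grip_width: 0.002
```

servo_tool(motion=[[0,0.005,0,0,0,0,0],[0,0.015,0,0,0,0,0],[0,0.03,0,-0.02,0,0,0],[0,0.05,0.03,-0.05,0,0,0],[0,0.03,0.08,-0.06,0,0,0],[0,-0.01,0.08,-0.06,0,0,0],[0,-0.01,0.08,-0.06,0,0,0],[0,-0.01,0.08,-0.06,0,0,0]])

```text
clock: 21.2
position: [0.4724, 0.1524, 0.1933]
ee_rot: [0.827, -0.562, 0.0, -0.0]
ft_force: [0.2, -0.8, -0.0]
grip_width: 0.002
```

Run:
```python
from h import *
look('w5')
for c in ['top']:
    T=cam2world(c); p,d=eyes.camera(c); K=eyes.camera_info(c)['intrinsics']
    v,u=np.mgrid[:420,:560]; W=(np.stack([(u-K[0][2])/K[0][0]*d,(v-K[1][2])/K[1][1]*d,d,np.ones_like(d)],-1)@T.T)[...,:3]
    a=(W[...,:2]-O)@XT; b=(W[...,:2]-O)@YT
    m=(d>0)&(abs(a)<.03)&(abs(b)<.09)&(W[...,2]>.138)&(W[...,2]<.155); print(m.sum(),'fin y',b[m].mean() if m.any() else None)
    for t in ['guard_fin','tape_roll','tea_box','spice_b','checked_cup']:
        for x in models.boxes_of(c,t)[:1]: print(t,round(x['confidence'],2),np.round((T@np.r_[x['point'],1])[:3],3))
```

```text
t21.20 timer xy mm [-82.7  -6.5] z 0.1933 F xt,yt,z [-0.16 -0.85 -0.03] toolx [ 0.369 -0.929  0.   ] toolz [ 0.  0. -1.] grip 0.002
cam in timer -0.002 -0.006 0.336
37 fin y -0.0007593477376284845
guard_fin 0.58 [0.571 0.202 0.127]
tape_roll 0.61 [ 0.394 -0.156  0.023]
tea_box 0.44 [ 0.679 -0.138  0.05 ]
spice_b 0.73 [ 0.668 -0.206  0.102]
checked_cup 0.59 [0.487 0.386 0.055]
```

View pics/w5.png

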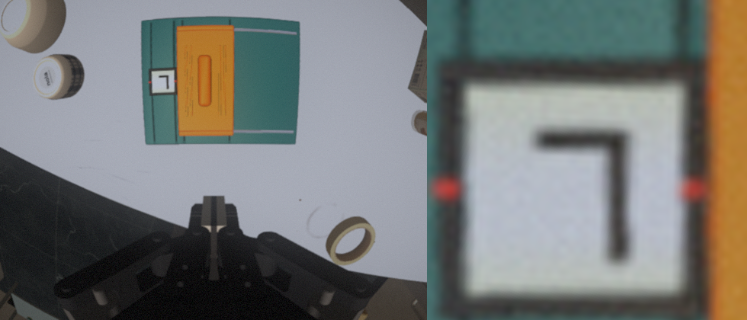

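The 7 is still centred (numeral rows 131–258, ticks at 189). The fin is at about −0.8 mm, so the guard is at its stop, and the bystanders haven't moved.

```bash
python3 -c "
from h import *
print(ticket.hand_in())"
```

```text
the job is handed in; nothing more can be done
None
```

The timer is set to 7, the guard is slid fully over the wheel, and the job is handed in (about 21 s of the 54 s used). No verdict came back.

- **Setting the 7:** I felt for the wheel, which starts to give at about z = 0.1155 m. Three fingertip strokes of about 33 mm took the window from 4 through 5 and 6 to 7.
- **Force:** The highest reading I took was about 12 N in all, during the strokes. Forces were read only at the end of each move, so I did not see any peaks in between.
- **Closing the guard:** I pushed its fin to the left at about 4 N until it stopped moving and the force rose to about 8 N at the stop.

Final checks:
- **Dial:** The 7 sits about 0.6 mm from the ticks, which makes the dial about 4.38 rad against the target of 4.398. It looked the same after the guard closed.
- **Guard:** The fin measures 0.8 mm short of the wheel's middle, so the guard is at about 57 mm of its 58 mm travel.
- **Bystanders:** All four are within 5 mm of where they were first measured.
- **Robot:** The arm is clear of everything.

The checks disagreed in two small ways. The window ticks appeared about 3 mm nearer the front than my fitted timer position, so I judged the centring against the ticks themselves. The network's guard-fin point after closing was also about 25 mm off the fin (at roof height, low confidence), so I used the depth measurement instead.

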